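# Lock a pressing die into its bench nest

### The job

In the sample room, load the oblong steel die into the clamping nest: swing the nest's locking lever right up and back, lower the oblong die (do not drop it) upright into the pocket until it sits fully home, then swing the lever down again until it lies fully shut over the die. Leave the square die, the round die and everything else on the bench where they are.

Things in the scene. Friction and masses are not known exactly. Their poses are not given: they have to be found in the camera images.
- nest: fixed clamping nest: base plate 170 x 90 x 10 mm (x = -60 to +110 mm) with an aluminium pocket block 88 x 68 mm in plan, top 36 mm above the table. Origin on the table under the pocket's centre; z up, x along the pocket's long side from the lever's knob end to the hinge. Hinge fork at x = +57 to +83 mm, 42 mm wide, 90 mm high
- pocket_mouth (a point): centre of the pocket's mouth, 36 mm above the table; axes as the nest. The pocket is 58 mm (along x) by 38 mm (along y), 20 mm deep, with 3 mm chamfered edges
- pocket_floor (a point): centre of the pocket's floor, 16 mm above the table; axes as the nest
- lever (a joint): angle of the locking lever about its level hinge (rad): 0 = shut, lying level over the pocket; grows as the knob swings up and back away from the pocket; 1.57 = upright, 1.95 = the back stop. Stiff hinge: it stays where it is left (about 2.5 N at the knob moves it)
- lever_knob (a point): centre of the black ball knob, 26 mm across, on the lever's free end, 140 mm from the hinge; shut, it is 78 mm above the table at x = -70 mm of the nest. The lever is a steel bar 14 mm wide, 10 mm thick, with a pad over the pocket's centre, its underside 67 mm above the table when shut (1 mm above a seated die)
- lever_pivot (a point): point on the hinge axis, 78 mm above the table, at x = +70 mm of the nest; the axis runs along the nest's y
- long_die: the oblong steel die: block 54 mm (its x) by 34 mm (its y) by 44 mm high with a round stud on top, 20 mm across and 6 mm high (50 mm over all), about 0.5 kg. Origin under its centre, z up. Either way round fits the pocket
- square_die: square steel die, 60 x 60 x 44 mm block with the same round stud on top (20 mm across, 6 mm high); does not fit the pocket; origin under its centre
- round_die: round steel die, 50 mm across, 44 mm high, same stud on top; does not belong in the pocket; origin under its centre
- mill_ring: dark steel grinding ring lying flat, 90 mm outside, 60 mm bore, 35 mm high; bystander; origin under its centre
- jar: white sample jar with black cap, 64 mm across, 85 mm high; bystander; origin under its centre
- brush: hand brush lying flat; bystander
- wrench: steel wrench lying flat; bystander
- pan: open aluminium sample pan, 200 x 140 x 40 mm; bystander; origin under its centre
- bowl: small steel bowl, 120 mm across, 50 mm high; bystander; origin under its centre

How it is judged:
On the way, in this order (a step that is already met when the one before it is completed fails the run):
1. the lever is swung up and back, to at least 1.4 rad (value of joint lever above 1.4 rad), for 0.2 s.
2. the oblong die sits home in the pocket while the lever is still open (over 0.8 rad) (horizontal distance between long_die and pocket_floor below 0.004 m and z of long_die in the frame of pocket_floor between -0.003 and 0.003 m and angle between the x axis of long_die and the x axis of pocket_floor, either way round below 0.12 rad and angle between long_die's own z axis and vertical below 0.06 rad and value of joint lever above 0.8 rad), for 0.2 s.
At the end, for the whole second after the job is handed in: the oblong die rests upright in the pocket, its underside within 3 mm of the pocket floor, centred within 4 mm, square to it within 0.12 rad and tilted less than 0.06 rad, at rest, and the lever is shut (below 0.06 rad) (horizontal distance between long_die and pocket_floor below 0.004 m and z of long_die in the frame of pocket_floor between -0.003 and 0.003 m and angle between the x axis of long_die and the x axis of pocket_floor, either way round below 0.12 rad and angle between long_die's own z axis and vertical below 0.06 rad and value of joint lever below 0.06 rad and linear speed of long_die below 0.02 m/s); the robot touches nothing.
It fails at once if the oblong die is dropped (falls faster than 0.7 m/s, as from about 25 mm or more, with the fingers off it) (linear speed of long_die above 0.7 m/s and contact force between long_die and the fingers below 0.05 N).
It fails at once if another thing on the bench is moved by more than 30 mm (distance of any of square_die, round_die, mill_ring, jar, brush, wrench, pan, bowl from where it was at the start of the episode above 0.03 m).
It also fails if it takes over 72 s, if anything falls off the work surface, if the arm or the gripper's body presses on something with over 40 N, if the wrist force passes 120 N, or if a joint passes its speed limit or range.

### The arm

A 6-joint arm with a two-finger parallel gripper is mounted at the origin on the work surface. World frame = base frame: x ahead of the robot, y to its left, z up, the work surface at z = 0. Lengths are in m, angles in rad, forces in N, time in s.
With the tool pointing down it reaches from about 0.25 to 0.775 m from the base axis. Payload 4 kg.
Tool frame: the origin (TCP) lies midway between the tips of the shut fingers; the grasp point (between the pads) lies 19 mm behind it; z points along the fingers, y is the line along which they close (so a half turn about z gives the same grasp; the last joint's range is limited). The gripper opens to 94 mm and grips with 3 to 60 N. Pads are 16 mm wide; open, the fingers measure 119 mm over their backs; the gripper's body (75 mm by 177 mm) begins 78 mm behind the grasp point.
Start: joints at [1.207, 0.087, 1.371, -0, 1.684, -0.103], TCP at [0.142, 0.531, 0.206] pointing down, gripper open.
Joint ranges: [-3.1, 3.1], [-0.76, 2.03], [0.27, 2.55], [-1.08, 4.22], [0.17, 2.65], [-2.57, 2.57]. Speed limits (rad/s): [2.79, 2.79, 3.14, 3.14, 3.14, 3.14].

### API

Orientations are given as a 3x3 rotation matrix whose columns are the frame's x, y, z axes.
In Python, from plant import r gives the robot as it stands.
- The arm moves only by the tool carry_out, never from a script. Its argument "rows" is a list of rows, each a list of 7 numbers: the shift along the world's x, y, z in units of 0.08 m (1.0 is 0.08 m), then the turn, a rotation vector about the world's x, y, z in units of 180 degrees (1.0 is 180 degrees), then the finger opening in mm, from 0 to 94. In form: [[dx, dy, dz, wx, wy, wz, jaw], ...]. A call has exactly 10 rows; each row is the pose to reach, as a shift and turn from the pose commanded when the call began, turning the shorter way round; what a row does not reach only later rows make up. A row lasts 1/10 s, in which the tool goes at most 50 mm and 8.59 degrees, less where a joint would pass 70% of its speed; a pose out of reach is approached as far as the arm can. A call with a number of a shift or a turn outside -1 to 1 is refused whole. A call with a gripper value outside its range is refused whole. The fingers move at their own pace and stop on an object; the grip force is fixed at half the most. Time passes only in rows, so rows that repeat a pose let the fingers close, or fill a call up. It gives the time, the measured TCP pose, the force, the opening and the grip force at its end, in the units of the state.
- r.state(): the state, without advancing time (a new reading comes with each control period).
- r.snapshot(name): name is "scene" or "top" or "wrist"; returns the picture (420x560x3 uint8, red, green, blue); there is no depth.
- r.camera_info(name): a dict with "intrinsics" (3x3 intrinsics, pixels), "R" (3x3) and "t" (3): a world point X has camera coordinates R X + t. Camera axes: x right, y down, z forward; pixel columns grow to the right and rows downward; lengths in m; the calibration is good to about 2 mm. A picture is of the moment at which its call begins: read the wrist's pose just before it. camera_info takes no time and is no camera call; for the wrist camera it gives the pose at the moment of the call.
- r.hand_in(): hands the job in; it is judged then, once.
The state is a dict: "time_s": time; "joint_positions": joint angles; "qvel": joint speeds; "effort": joint torques, N m; "tcp_pos": TCP position; "tool_rot": TCP orientation; "wrist_force": force on the tool from outside, world axes, zero at the start; "ft_torque": the same for the moment, N m; "grip_width": finger opening in m; "gripper_force": force on a finger pad.
Only numpy, scipy, OpenCV 4.12 (cv2) and the standard library are available. Lean on these libraries where they do the work, as an engineer would, in place of code of your own. Each camera call takes 0.05 s, during which the arm holds its last target. There are 200 camera calls.

## Working session

There is one attempt and no reset: what is moved stays moved. The work goes in short steps, Python scripts to look and compute and a tool call to move; the robot and the scene stay as the last step left them, time stands still between calls to the robot, and variables do not carry over. Pictures are saved under pics/ and viewed, at most 10 in all, crops included, and the job is handed in when it is done.

Besides the shell and the picture viewer there is one more tool, called after "Request:" in YAML: its name, and indented under it one key for each argument. carry_out: Moves the arm, as the interface text tells. Shifts and turns lie within -1 to 1; 1 stands for 0.08 m of shift or 180 degrees of turn. Its arguments: {"type":"object","properties":{"rows":{"type":"array","items":{"type":"array","items":{"type":"number"}}}},"required":["rows"]}

```bash
mkdir -p pics; python3 - <<'E'
from plant import r
import cv2, json
for n in ["scene","top"]:
    im=r.snapshot(n); cv2.imwrite(f"pics/{n}0.png",im[:,:,::-1])
    c=r.camera_info(n); print(n,c)
E
```

```text
scene {'intrinsics': array([[519.75509044,   0.        , 270.78029278],
       [  0.        , 519.75509044, 209.80106178],
       [  0.        ,   0.        ,   1.        ]]), 'R': array([[ 0.34245841,  0.9394651 , -0.01129434],
       [ 0.71688895, -0.26905622, -0.64317882],
       [-0.60728286,  0.21216521, -0.76563271]]), 't': array([-0.16554146, -0.34620838,  1.90597598])}
top {'intrinsics': array([[471.18424764,   0.        , 286.1195349 ],
       [  0.        , 471.18424764, 208.6888427 ],
       [  0.        ,   0.        ,   1.        ]]), 'R': array([[ 1.11567891e-01, -9.93756781e-01,  2.58287363e-04],
       [-9.72240546e-01, -1.09206073e-01, -2.06935629e-01],
       [ 2.05671891e-01,  2.28362542e-02, -9.78354526e-01]]), 't': array([-0.07113803,  0.55080489,  1.16742805])}
```

View pics/top0.png

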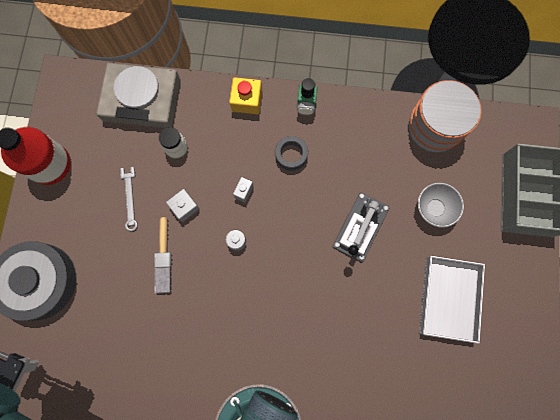

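View pics/scene0.png

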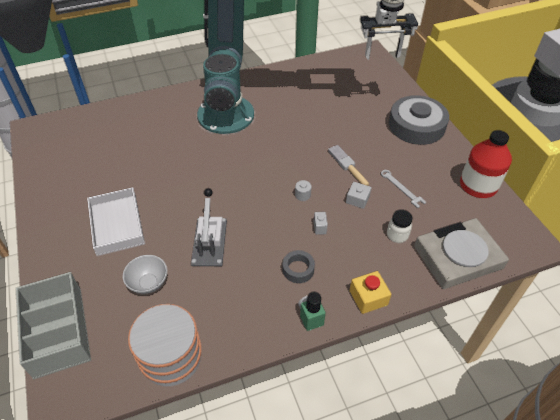

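Top view: oblong die near (243,189), square (182,205), round (235,240), nest around (362,227) with knob at (353,250). Scene view: knob (208,192), nest (210,240), oblong die (320,223). I'll take enlarged crops to pick the features.

```bash
cat > h.py <<'E'
import numpy as np, cv2
def ray(c,uv):
    d=c["R"].T@np.linalg.solve(c["intrinsics"],[uv[0],uv[1],1.]); return -c["R"].T@c["t"],d
def onplane(c,uv,z):
    o,d=ray(c,uv); return o+d*(z-o[2])/d[2]
def tri(c1,u1,c2,u2):
    o1,d1=ray(c1,u1);o2,d2=ray(c2,u2)
    s=np.linalg.lstsq(np.c_[d1,-d2],o2-o1,rcond=None)[0]
    a,b=o1+s[0]*d1,o2+s[1]*d2; return (a+b)/2,np.linalg.norm(a-b)
def proj(c,X):
    p=c["intrinsics"]@(c["R"]@np.asarray(X)+c["t"]); return p[:2]/p[2]
E
python3 - <<'E'
import cv2,numpy as np
from h import *
from plant import r
t=cv2.imread("pics/top0.png");s=cv2.imread("pics/scene0.png")
def crop(i,x,y,w,h,k): return cv2.resize(i[y:y+h,x:x+w],None,fx=k,fy=k,interpolation=cv2.INTER_CUBIC)
a=crop(t,325,185,70,95,6)[:570]; b=crop(t,223,170,45,45,6)[:]; c=crop(s,180,180,60,95,6)
o=np.zeros((570,780,3),np.uint8); o[:570,:420]=a; o[:570,420:780]=c
cv2.imwrite("pics/c1.png",o)
T=r.camera_info("top");S=r.camera_info("scene")
for n,i in(("t",t),("s",s)):
    sub=(i.max(2)<45).astype(np.uint8)
    k,l,st,ce=cv2.connectedComponentsWithStats(sub)
    for j in range(1,k):
        x,y=ce[j]
        if (n=="t" and 330<x<395 and 190<y<280 or n=="s" and 180<x<240 and 180<y<275) and st[j,4]>8: print(n,ce[j].round(1),st[j])
# oblong die bright mask
for n,i,c,(x,y,w,h) in(("t",t,T,(225,172,40,40)),("s",s,S,(305,205,32,36))):
    g=i[y:y+h,x:x+w]; m=((g.min(2)>130)).astype(np.uint8)
    k,l,st,ce=cv2.connectedComponentsWithStats(m)
    j=1+st[1:,4].argmax(); cn=max(cv2.findContours((l==j).astype(np.uint8),0,1)[0],key=cv2.contourArea)
    P=np.array([onplane(c,p[0]+[x,y],.044)[:2] for p in cn],np.float32)
    print(n,st[j],ce[j]+[x,y],cv2.minAreaRect(P),onplane(c,ce[j]+[x,y],.044))
E
```

```text
t [363.2 211.1] [360 205   6  12  37]
t [374.4 216.6] [371 211   7  12  39]
t [350.9 250.1] [340 244  18  15  99]
s [207.9 192.3] [205 189   7   7  35]
t [  8   5  19  22 240] [242.10833333 187.42083333] ((0.6024694442749023, 0.11325021088123322), (0.0336054265499115, 0.05237412825226784), 71.60143280029297) [0.60247576 0.11363958 0.044     ]
s [ 10   7  13  16 173] [320.68208092 219.03468208] ((0.6043822169303894, 0.11334092170000076), (0.03477715328335762, 0.0567425861954689), 69.43296813964844) [0.6028731  0.11335875 0.044     ]
```

View pics/c1.png

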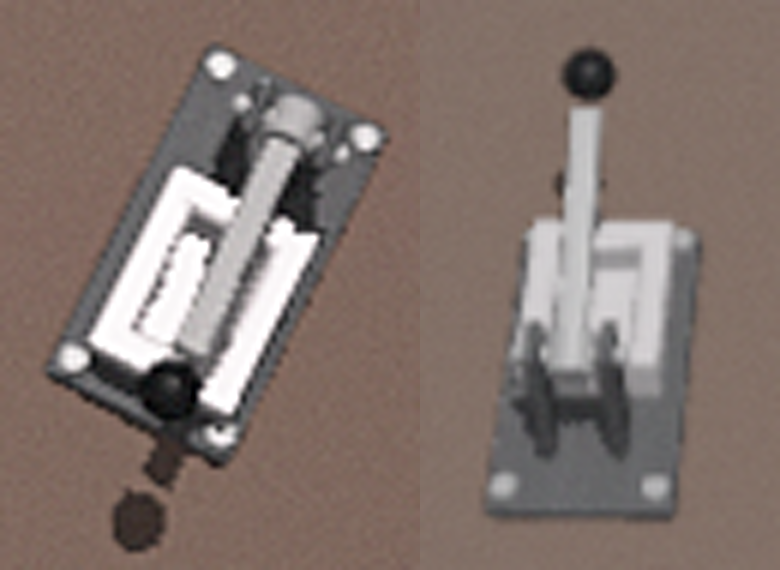

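Left (top view): plate with bolts at crop (220,65),(366,137),(74,358),(219,435), knob at (168,390). Right (scene): knob at (168,72), bolts (83,487),(236,488). The lever is already partly raised.

```bash
python3 - <<'E'
import cv2,numpy as np
from h import *
from plant import r
T=r.camera_info("top");S=r.camera_info("scene")
q=lambda p:np.array(p)/6+[325-.4,185-.4]
B=[onplane(T,q(p),.013) for p in((220,65),(366,137),(74,358),(219,435))]
C=[onplane(T,q(p),.010) for p in((207,45),(388,135),(48,372),(222,465))]
for X in(B,C):
    X=np.array(X);d=X[:2].mean(0)-X[2:].mean(0); print(X.round(4).tolist(),"L",np.linalg.norm(d),"W",np.linalg.norm(X[0]-X[1]),np.linalg.norm(X[2]-X[3]),"yaw",np.degrees(np.arctan2(d[1],d[0])),"c",X.mean(0), "org",X.mean(0)-.025*d/np.linalg.norm(d))
    W=X[0]-X[1]; print("yawW",np.degrees(np.arctan2(W[1],W[0]))-90)
sc=[onplane(S,np.array(p)/6+[179.6,179.6],.013) for p in((83,487),(236,488))]; print(sc)
print("pocket block top corners")
for p in ((182,170),(318,237),(95,345),(225,415)): print(onplane(T,q(p),.036))
k,e=tri(T,q((168,390)),S,np.array((168,72))/6+[179.6,179.6]);print("knob",k,e)
a=np.radians(71.6-90); print(r.state()["time_s"],r.state()["tool_rot"].round(3).tolist())
# stud
E
```

```text
[[0.624, -0.2067, 0.013], [0.5981, -0.2746, 0.013], [0.4838, -0.153, 0.013], [0.457, -0.2194, 0.013]] L 0.150789549268885 W 0.07264291701109798 0.07165093399294405 yaw -21.15172406628145 c [ 0.54071374 -0.21341707  0.013     ] org [ 0.51739803 -0.2043961   0.013     ]
yawW -20.871058484976473
[[0.6334, -0.2005, 0.01], [0.6008, -0.2849, 0.01], [0.4767, -0.1424, 0.01], [0.4443, -0.2222, 0.01]] L 0.1678222696085097 W 0.09049830222701967 0.08617036745842672 yaw -21.097151564962566 c [ 0.53882527 -0.21250716  0.01      ] org [ 0.51550098 -0.2035084   0.01      ]
yawW -21.09172859255021
[array([ 0.59378886, -0.27409095,  0.013     ]), array([ 0.61972363, -0.20625332,  0.013     ])]
pocket block top corners
[ 0.56875163 -0.19066498  0.036     ]
[ 0.54554151 -0.25232269  0.036     ]
[ 0.4871572  -0.15941323  0.036     ]
[ 0.46305894 -0.21795516  0.036     ]
knob [ 0.4581264  -0.18133498  0.12936593] 0.0013495955633518535
0.1 [[-0.966, 0.258, -0.001], [0.258, 0.966, -0.002], [0.0, -0.002, -1.0]]
```

Request:
carry_out:
  rows:
    - [0.04, -0.1, 0, 0, 0, -0.003, 60]
    - [0.09, -0.2, 0, 0, 0, -0.007, 60]
    - [0.13, -0.3, 0, 0, 0, -0.01, 60]
    - [0.18, -0.4, 0, 0, 0, -0.014, 60]
    - [0.22, -0.5, 0, 0, 0, -0.017, 60]
    - [0.26, -0.6, 0, 0, 0, -0.02, 60]
    - [0.31, -0.7, 0, 0, 0, -0.024, 60]
    - [0.35, -0.8, 0, 0, 0, -0.027, 60]
    - [0.4, -0.9, 0, 0, 0, -0.031, 60]
    - [0.44, -1, 0, 0, 0, -0.034, 60]

```text
time_s: 1.1
tcp_pos: [0.1774, 0.4508, 0.2055]
tool_rot: [[-0.933, 0.36, 0.0], [0.36, 0.933, 0.0], [-0.0, 0.0, -1.0]]
wrist_force: [-0.0, 0.3, 0.9]
grip_width: 0.0598
gripper_force: 0.0
```

Request:
carry_out:
  rows:
    - [0.04, -0.1, 0, 0, 0, 0, 60]
    - [0.09, -0.2, 0, 0, 0, 0, 60]
    - [0.13, -0.3, 0, 0, 0, 0, 60]
    - [0.18, -0.4, 0, 0, 0, 0, 60]
    - [0.22, -0.5, 0, 0, 0, 0, 60]
    - [0.26, -0.6, 0, 0, 0, 0, 60]
    - [0.31, -0.7, 0, 0, 0, 0, 60]
    - [0.35, -0.8, 0, 0, 0, 0, 60]
    - [0.4, -0.9, 0, 0, 0, 0, 60]
    - [0.44, -1, 0, 0, 0, 0, 60]

```text
time_s: 2.1
tcp_pos: [0.2126, 0.3707, 0.2055]
tool_rot: [[-0.933, 0.36, 0.0], [0.36, 0.933, 0.0], [-0.0, 0.0, -1.0]]
wrist_force: [0.6, 0.0, 0.8]
grip_width: 0.0601
gripper_force: 0.0
```

Request:
carry_out:
  rows:
    - [0.04, -0.1, 0, 0, 0, 0, 60]
    - [0.09, -0.2, 0, 0, 0, 0, 60]
    - [0.13, -0.3, 0, 0, 0, 0, 60]
    - [0.18, -0.4, 0, 0, 0, 0, 60]
    - [0.22, -0.5, 0, 0, 0, 0, 60]
    - [0.26, -0.6, 0, 0, 0, 0, 60]
    - [0.31, -0.7, 0, 0, 0, 0, 60]
    - [0.35, -0.8, 0, 0, 0, 0, 60]
    - [0.4, -0.9, 0, 0, 0, 0, 60]
    - [0.44, -1, 0, 0, 0, 0, 60]

```text
time_s: 3.1
tcp_pos: [0.2477, 0.2907, 0.2055]
tool_rot: [[-0.933, 0.359, 0.0], [0.359, 0.933, 0.0], [-0.0, 0.0, -1.0]]
wrist_force: [-0.3, 0.5, -1.0]
grip_width: 0.0602
gripper_force: 0.0
```

Request:
carry_out:
  rows:
    - [0.04, -0.1, 0, 0, 0, 0, 60]
    - [0.09, -0.2, 0, 0, 0, 0, 60]
    - [0.13, -0.3, 0, 0, 0, 0, 60]
    - [0.18, -0.4, 0, 0, 0, 0, 60]
    - [0.22, -0.5, 0, 0, 0, 0, 60]
    - [0.26, -0.6, 0, 0, 0, 0, 60]
    - [0.31, -0.7, 0, 0, 0, 0, 60]
    - [0.35, -0.8, 0, 0, 0, 0, 60]
    - [0.4, -0.9, 0, 0, 0, 0, 60]
    - [0.44, -1, 0, 0, 0, 0, 60]

```text
time_s: 4.1
tcp_pos: [0.283, 0.2108, 0.2055]
tool_rot: [[-0.933, 0.359, 0.0], [0.359, 0.933, 0.0], [-0.0, 0.0, -1.0]]
wrist_force: [0.2, -0.0, 0.0]
grip_width: 0.0598
gripper_force: 0.0
```

Request:
carry_out:
  rows:
    - [0.04, -0.1, 0, 0, 0, 0, 60]
    - [0.09, -0.2, 0, 0, 0, 0, 60]
    - [0.13, -0.3, 0, 0, 0, 0, 60]
    - [0.18, -0.4, 0, 0, 0, 0, 60]
    - [0.22, -0.5, 0, 0, 0, 0, 60]
    - [0.26, -0.6, 0, 0, 0, 0, 60]
    - [0.31, -0.7, 0, 0, 0, 0, 60]
    - [0.35, -0.8, 0, 0, 0, 0, 60]
    - [0.4, -0.9, 0, 0, 0, 0, 60]
    - [0.44, -1, 0, 0, 0, 0, 60]

```text
time_s: 5.1
tcp_pos: [0.3182, 0.1307, 0.2055]
tool_rot: [[-0.933, 0.359, 0.0], [0.359, 0.933, 0.0], [-0.0, 0.0, -1.0]]
wrist_force: [-1.0, -0.1, 1.1]
grip_width: 0.0599
gripper_force: 0.0
```

```bash
python3 - <<'E'
from plant import r
import cv2
from h import *
c=r.camera_info("wrist"); im=r.snapshot("wrist"); cv2.imwrite("pics/w1.png",im[:,:,::-1]); s=r.state()
print(s["tcp_pos"],s["joint_positions"],s["tool_rot"].round(4).tolist()); print("cam in tool",s["tool_rot"].T@(-c["R"].T@c["t"]-s["tcp_pos"]))
o=np.array([.516,-.204,.016]);print(proj(c,[.6025,.1135,.05]),proj(c,o),c["intrinsics"][0,0])
E
```

```text
[0.31849494 0.12989267 0.20547482] [ 2.23004433e-01 -3.89252622e-01  1.78457668e+00 -1.04954054e-03
  1.74619776e+00 -9.79136856e-01] [[-0.9327, 0.3605, 0.0003], [0.3605, 0.9327, -0.001], [-0.0006, -0.0008, -1.0]]
cam in tool [ 0.07576431 -0.00031496 -0.17874086]
[360.94397608 434.76383976] [ 83.8527231  433.21858436] 375.5526135792523
```

View pics/w1.png

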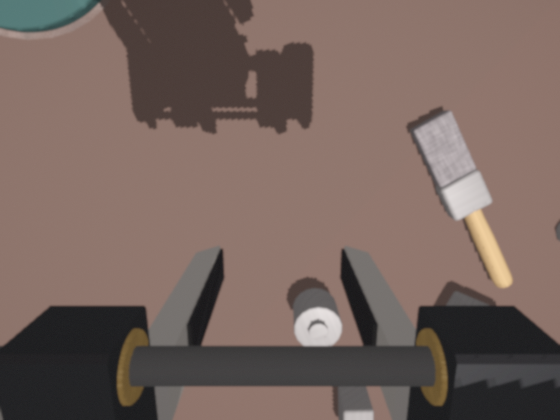

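Wrist view: the round die at (317,325), the brush on the right, and the oblong die just under the gripper at (357,410). The wrist camera sits on the robot's side, away from the hinge. I'll carry on to the knob.

Request:
carry_out:
  rows:
    - [0.04, -0.1, 0, 0, 0, 0, 60]
    - [0.09, -0.2, 0, 0, 0, 0, 60]
    - [0.13, -0.3, 0, 0, 0, 0, 60]
    - [0.18, -0.4, 0, 0, 0, 0, 60]
    - [0.22, -0.5, 0, 0, 0, 0, 60]
    - [0.26, -0.6, 0, 0, 0, 0, 60]
    - [0.31, -0.7, 0, 0, 0, 0, 60]
    - [0.35, -0.8, 0, 0, 0, 0, 60]
    - [0.4, -0.9, 0, 0, 0, 0, 60]
    - [0.44, -0.98, 0, 0, 0, 0, 60]

```text
time_s: 6.15
tcp_pos: [0.3534, 0.0523, 0.2055]
tool_rot: [[-0.933, 0.36, -0.0], [0.36, 0.933, 0.0], [0.0, 0.0, -1.0]]
wrist_force: [-0.2, 0.7, -0.0]
grip_width: 0.06
gripper_force: 0.0
```

Request:
carry_out:
  rows:
    - [0.04, -0.1, 0, 0, 0, 0, 60]
    - [0.09, -0.2, 0, 0, 0, 0, 60]
    - [0.13, -0.3, 0, 0, 0, 0, 60]
    - [0.18, -0.4, 0, 0, 0, 0, 60]
    - [0.22, -0.5, 0, 0, 0, 0, 60]
    - [0.26, -0.6, 0, 0, 0, 0, 60]
    - [0.31, -0.7, 0, 0, 0, 0, 60]
    - [0.35, -0.8, 0, 0, 0, 0, 60]
    - [0.4, -0.9, 0, 0, 0, 0, 60]
    - [0.44, -0.98, 0, 0, 0, 0, 60]

```text
time_s: 7.15
tcp_pos: [0.3886, -0.0261, 0.2055]
tool_rot: [[-0.933, 0.36, -0.0], [0.36, 0.933, 0.0], [0.0, 0.0, -1.0]]
wrist_force: [0.2, -0.3, -0.5]
grip_width: 0.0599
gripper_force: 0.0
```

Request:
carry_out:
  rows:
    - [0.04, -0.1, 0, 0, 0, 0, 60]
    - [0.09, -0.2, 0, 0, 0, 0, 60]
    - [0.13, -0.3, 0, 0, 0, 0, 60]
    - [0.18, -0.4, 0, 0, 0, 0, 60]
    - [0.22, -0.5, 0, 0, 0, 0, 60]
    - [0.26, -0.6, 0, 0, 0, 0, 60]
    - [0.31, -0.7, 0, 0, 0, 0, 60]
    - [0.35, -0.8, 0, 0, 0, 0, 60]
    - [0.4, -0.9, 0, 0, 0, 0, 60]
    - [0.44, -0.98, 0, 0, 0, 0, 60]

```text
time_s: 8.15
tcp_pos: [0.4238, -0.1045, 0.2055]
tool_rot: [[-0.933, 0.36, 0.0], [0.36, 0.933, 0.0], [-0.0, 0.0, -1.0]]
wrist_force: [0.8, -0.1, 0.2]
grip_width: 0.0602
gripper_force: 0.0
```

Request:
carry_out:
  rows:
    - [0.04, -0.1, 0, 0, 0, 0, 60]
    - [0.09, -0.2, 0, 0, 0, 0, 60]
    - [0.13, -0.3, 0, 0, 0, 0, 60]
    - [0.18, -0.4, 0, 0, 0, 0, 60]
    - [0.22, -0.5, 0, 0, 0, 0, 60]
    - [0.26, -0.6, 0, 0, 0, 0, 60]
    - [0.31, -0.7, 0, 0, 0, 0, 60]
    - [0.35, -0.8, 0, 0, 0, 0, 60]
    - [0.4, -0.9, 0, 0, 0, 0, 60]
    - [0.44, -0.98, 0, 0, 0, 0, 60]

```text
time_s: 9.15
tcp_pos: [0.459, -0.1829, 0.2055]
tool_rot: [[-0.933, 0.36, -0.0], [0.36, 0.933, 0.0], [0.0, 0.0, -1.0]]
wrist_force: [-0.5, 0.5, -0.6]
grip_width: 0.06
gripper_force: 0.0
```

```bash
python3 - <<'E'
from plant import r
import cv2
from h import *
c=r.camera_info("wrist"); im=r.snapshot("wrist"); cv2.imwrite("pics/w2.png",im[:,:,::-1]); s=r.state()
print(s["tcp_pos"],proj(c,[.458,-.1813,.129]))
o=np.array([.516,-.204,.0]);u=np.array([.933,-.36,0]);n=np.array([.36,.933,0])
for a,b,z in((-.06,.045,.01),(-.06,-.045,.01)): print(proj(c,o+a*u+b*n+[0,0,z]))
E
```

```text
[ 0.45923339 -0.18365317  0.20526185] [284.883835  216.5673223]
[328.15355771 186.16656065]
[239.42157449 186.0983731 ]
```

View pics/w2.png

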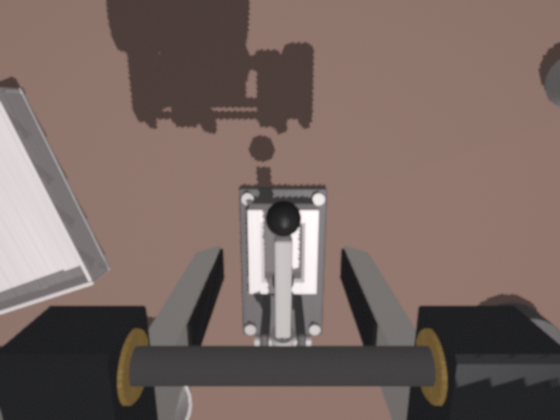

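Wrist view: knob at (283,217), predicted (285,217); plate corners (240,187),(326,187), matching the prediction to 1–2 px. The fingers are centred on the knob, so I'll go down and grip it.

Request:
carry_out:
  rows:
    - [0, 0, -0.1, 0, 0, 0, 60]
    - [0, 0, -0.2, 0, 0, 0, 60]
    - [0, 0, -0.3, 0, 0, 0, 60]
    - [0, 0, -0.4, 0, 0, 0, 60]
    - [0, 0, -0.5, 0, 0, 0, 60]
    - [0, 0, -0.6, 0, 0, 0, 60]
    - [0, 0, -0.7, 0, 0, 0, 60]
    - [0, 0, -0.8, 0, 0, 0, 60]
    - [0, 0, -0.9, 0, 0, 0, 60]
    - [0, 0, -1, 0, 0, 0, 60]

```text
time_s: 10.2
tcp_pos: [0.4586, -0.1822, 0.1249]
tool_rot: [[-0.933, 0.359, 0.0], [0.359, 0.933, 0.0], [-0.0, 0.0, -1.0]]
wrist_force: [0.3, -0.0, -0.4]
grip_width: 0.06
gripper_force: 0.0
```

Request:
carry_out:
  rows:
    - [0, 0, -0.1, 0, 0, 0, 50]
    - [0, 0, -0.19, 0, 0, 0, 40]
    - [0, 0, -0.19, 0, 0, 0, 0]
    - [0, 0, -0.19, 0, 0, 0, 0]
    - [0, 0, -0.19, 0, 0, 0, 0]
    - [0, 0, -0.19, 0, 0, 0, 0]
    - [0, 0, -0.19, 0, 0, 0, 0]
    - [0, 0, -0.19, 0, 0, 0, 0]
    - [0, 0, -0.19, 0, 0, 0, 0]
    - [0, 0, -0.19, 0, 0, 0, 0]

```text
time_s: 11.2
tcp_pos: [0.459, -0.1818, 0.1105]
tool_rot: [[-0.933, 0.359, 0.001], [0.359, 0.933, 0.001], [-0.001, 0.001, -1.0]]
wrist_force: [1.6, 4.1, 0.5]
grip_width: 0.0243
gripper_force: 30.0
```

```bash
python3 - <<'E'
import numpy as np
t0=.373
for k in range(3):
    b=t0+k*.5; print([[round(float(v),2) for v in (.933*1.75*(np.cos(b)-np.cos(t)),-.36*1.75*(np.cos(b)-np.cos(t)),1.75*(np.sin(t)-np.sin(b)))]+[0,0,0,0] for t in b+.05*np.arange(1,11)])
E
```

```text
[[0.03, -0.01, 0.08, 0, 0, 0, 0], [0.07, -0.03, 0.16, 0, 0, 0, 0], [0.11, -0.04, 0.24, 0, 0, 0, 0], [0.15, -0.06, 0.31, 0, 0, 0, 0], [0.19, -0.08, 0.38, 0, 0, 0, 0], [0.24, -0.09, 0.45, 0, 0, 0, 0], [0.3, -0.11, 0.52, 0, 0, 0, 0], [0.35, -0.14, 0.58, 0, 0, 0, 0], [0.41, -0.16, 0.65, 0, 0, 0, 0], [0.47, -0.18, 0.7, 0, 0, 0, 0]]
[[0.06, -0.02, 0.05, 0, 0, 0, 0], [0.13, -0.05, 0.11, 0, 0, 0, 0], [0.2, -0.08, 0.15, 0, 0, 0, 0], [0.27, -0.1, 0.2, 0, 0, 0, 0], [0.34, -0.13, 0.24, 0, 0, 0, 0], [0.42, -0.16, 0.27, 0, 0, 0, 0], [0.49, -0.19, 0.3, 0, 0, 0, 0], [0.57, -0.22, 0.33, 0, 0, 0, 0], [0.65, -0.25, 0.36, 0, 0, 0, 0], [0.73, -0.28, 0.37, 0, 0, 0, 0]]
[[0.08, -0.03, 0.02, 0, 0, 0, 0], [0.16, -0.06, 0.03, 0, 0, 0, 0], [0.24, -0.09, 0.03, 0, 0, 0, 0], [0.32, -0.13, 0.03, 0, 0, 0, 0], [0.41, -0.16, 0.03, 0, 0, 0, 0], [0.49, -0.19, 0.02, 0, 0, 0, 0], [0.57, -0.22, 0.01, 0, 0, 0, 0], [0.65, -0.25, -0.0, 0, 0, 0, 0], [0.73, -0.28, -0.02, 0, 0, 0, 0], [0.81, -0.31, -0.05, 0, 0, 0, 0]]
```

Request:
carry_out:
  rows:
    - [0.03, -0.01, 0.08, 0, 0, 0, 0]
    - [0.07, -0.03, 0.16, 0, 0, 0, 0]
    - [0.11, -0.04, 0.24, 0, 0, 0, 0]
    - [0.15, -0.06, 0.31, 0, 0, 0, 0]
    - [0.19, -0.08, 0.38, 0, 0, 0, 0]
    - [0.24, -0.09, 0.45, 0, 0, 0, 0]
    - [0.3, -0.11, 0.52, 0, 0, 0, 0]
    - [0.35, -0.14, 0.58, 0, 0, 0, 0]
    - [0.41, -0.16, 0.65, 0, 0, 0, 0]
    - [0.47, -0.18, 0.7, 0, 0, 0, 0]

```text
time_s: 12.2
tcp_pos: [0.4962, -0.1963, 0.1672]
tool_rot: [[-0.933, 0.359, -0.001], [0.359, 0.933, 0.001], [0.001, 0.001, -1.0]]
wrist_force: [-2.5, 4.6, 1.0]
grip_width: 0.0247
gripper_force: 30.0
```

Forces are small and the grip is holding. Next, the rest of the arc.

Request:
carry_out:
  rows:
    - [0.06, -0.02, 0.05, 0, 0, 0, 0]
    - [0.13, -0.05, 0.11, 0, 0, 0, 0]
    - [0.2, -0.08, 0.15, 0, 0, 0, 0]
    - [0.27, -0.1, 0.2, 0, 0, 0, 0]
    - [0.34, -0.13, 0.24, 0, 0, 0, 0]
    - [0.42, -0.16, 0.27, 0, 0, 0, 0]
    - [0.49, -0.19, 0.3, 0, 0, 0, 0]
    - [0.57, -0.22, 0.33, 0, 0, 0, 0]
    - [0.65, -0.25, 0.36, 0, 0, 0, 0]
    - [0.73, -0.28, 0.37, 0, 0, 0, 0]

```text
time_s: 13.2
tcp_pos: [0.5554, -0.2193, 0.1974]
tool_rot: [[-0.933, 0.359, 0.002], [0.359, 0.933, -0.001], [-0.002, -0.0, -1.0]]
wrist_force: [-1.8, 3.9, 2.8]
grip_width: 0.0206
gripper_force: 27.3
```

Request:
carry_out:
  rows:
    - [0.08, -0.03, 0.02, 0, 0, 0, 0]
    - [0.16, -0.06, 0.03, 0, 0, 0, 0]
    - [0.24, -0.09, 0.03, 0, 0, 0, 0]
    - [0.32, -0.13, 0.03, 0, 0, 0, 0]
    - [0.41, -0.16, 0.03, 0, 0, 0, 0]
    - [0.49, -0.19, 0.02, 0, 0, 0, 0]
    - [0.57, -0.22, 0.01, 0, 0, 0, 0]
    - [0.65, -0.25, 0, 0, 0, 0, 0]
    - [0.73, -0.28, -0.02, 0, 0, 0, 0]
    - [0.81, -0.31, -0.05, 0, 0, 0, 0]

```text
time_s: 14.2
tcp_pos: [0.62, -0.244, 0.1918]
tool_rot: [[-0.933, 0.359, 0.0], [0.359, 0.933, -0.0], [-0.0, -0.0, -1.0]]
wrist_force: [0.3, 0.2, 0.6]
grip_width: 0.0004
gripper_force: 0.0
```

The ball slipped out near the top, so I'll check where the lever stands.

```bash
python3 - <<'E'
from plant import r
import cv2
from h import *
s=r.snapshot("scene")[:,:,::-1]; t=r.snapshot("top")[:,:,::-1]
o=np.hstack([cv2.resize(s[150:280,165:265],None,fx=4,fy=4),cv2.resize(t[150:280,320:420],None,fx=4,fy=4)])
cv2.imwrite("pics/l1.png",o)
S=r.camera_info("scene");T=r.camera_info("top");o=np.array([.516,-.204,.078]);u=np.array([.933,-.36,0])
for a in(1.0,1.2,1.4,1.6,1.9):
    k=o+.07*u-.14*np.cos(a)*u+[0,0,.14*np.sin(a)]; print(a,k.round(3),(proj(S,k)-[165,150])*4,(proj(T,k)-[320,150])*4+[400,0])
E
```

```text
1.0 [ 0.511 -0.202  0.196] [152.56182684 162.64787722] [591.24428069 297.41797351]
1.2 [ 0.534 -0.211  0.208] [146.58916056 177.70210491] [613.94005812 255.11436517]
1.4 [ 0.559 -0.221  0.216] [140.98130527 200.93400836] [636.71180703 211.10217938]
1.6 [ 0.585 -0.231  0.218] [136.02525422 231.64976388] [658.30197994 167.8017058 ]
1.9 [ 0.624 -0.245  0.21 ] [130.40465111 288.99860235] [685.95845657 109.28891663]
```

View pics/l1.png

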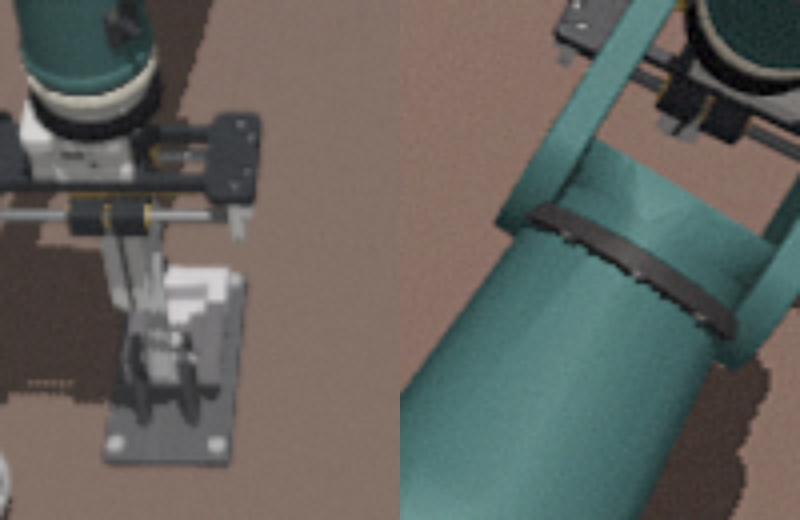

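The fingers hide the knob, but the lever is nearly upright, on the robot's side of the fingers. I'll go up and over, then push it back with the fingers shut.

Request:
carry_out:
  rows:
    - [0, 0, 0.2, 0, 0, 0, 0]
    - [0, 0, 0.45, 0, 0, 0, 0]
    - [0, 0, 0.65, 0, 0, 0, 0]
    - [0, 0, 0.68, 0, 0, 0, 0]
    - [-0.12, 0.05, 0.68, 0, 0, 0, 0]
    - [-0.28, 0.11, 0.68, 0, 0, 0, 0]
    - [-0.45, 0.17, 0.68, 0, 0, 0, 0]
    - [-0.6, 0.23, 0.68, 0, 0, 0, 0]
    - [-0.75, 0.29, 0.68, 0, 0, 0, 0]
    - [-0.9, 0.35, 0.68, 0, 0, 0, 0]

```text
time_s: 15.3
tcp_pos: [0.5465, -0.2154, 0.2452]
tool_rot: [[-0.933, 0.359, -0.001], [0.359, 0.933, 0.001], [0.002, 0.0, -1.0]]
wrist_force: [-0.7, -0.0, -0.7]
grip_width: 0.0004
gripper_force: 0.0
```

Request:
carry_out:
  rows:
    - [-0.15, 0.06, 0, 0, 0, 0, 0]
    - [-0.3, 0.12, 0, 0, 0, 0, 0]
    - [-0.45, 0.17, 0, 0, 0, 0, 0]
    - [-0.6, 0.23, 0, 0, 0, 0, 0]
    - [-0.7, 0.27, 0, 0, 0, 0, 0]
    - [-0.7, 0.27, 0, 0, 0, 0, 0]
    - [-0.7, 0.27, 0, 0, 0, 0, 0]
    - [-0.7, 0.27, 0, 0, 0, 0, 0]
    - [-0.7, 0.27, 0, 0, 0, 0, 0]
    - [-0.7, 0.27, 0, 0, 0, 0, 0]

```text
time_s: 16.3
tcp_pos: [0.4917, -0.1943, 0.2461]
tool_rot: [[-0.933, 0.359, -0.0], [0.359, 0.933, 0.0], [0.0, 0.0, -1.0]]
wrist_force: [-0.4, 0.1, -0.4]
grip_width: 0.0003
gripper_force: 0.0
```

```bash
python3 - <<'E'
from plant import r
import cv2
from h import *
s=r.snapshot("scene")[:,:,::-1]; t=r.snapshot("top")[:,:,::-1]
o=np.hstack([cv2.resize(s[150:280,165:265],None,fx=4,fy=4),cv2.resize(t[150:280,320:420],None,fx=4,fy=4)])
cv2.imwrite("pics/l2.png",o); print(r.state()["tcp_pos"])
E
```

```text
[ 0.49160558 -0.19424411  0.24616314]
```

View pics/l2.png

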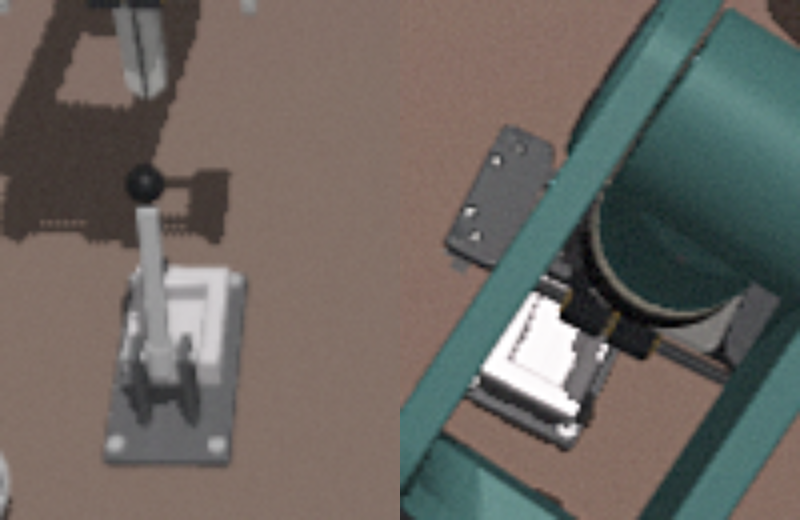

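Scene crop: knob at (145,184), i.e. lever at about 1.25 rad with the fingers clear on the robot's side. Now down, then push.

Request:
carry_out:
  rows:
    - [0, 0, -0.2, 0, 0, 0, 0]
    - [0, 0, -0.4, 0, 0, 0, 0]
    - [0, 0, -0.6, 0, 0, 0, 0]
    - [0, 0, -0.7, 0, 0, 0, 0]
    - [0.08, -0.03, -0.7, 0, 0, 0, 0]
    - [0.17, -0.07, -0.7, 0, 0, 0, 0]
    - [0.26, -0.1, -0.7, 0, 0, 0, 0]
    - [0.34, -0.13, -0.7, 0, 0, 0, 0]
    - [0.42, -0.16, -0.7, 0, 0, 0, 0]
    - [0.5, -0.19, -0.7, 0, 0, 0, 0]

```text
time_s: 17.4
tcp_pos: [0.5318, -0.2096, 0.1907]
tool_rot: [[-0.933, 0.359, -0.001], [0.359, 0.933, 0.0], [0.001, -0.0, -1.0]]
wrist_force: [-1.2, 1.0, 0.9]
grip_width: 0.0005
gripper_force: 0.9
```

Request:
carry_out:
  rows:
    - [0.09, -0.03, 0, 0, 0, 0, 0]
    - [0.18, -0.07, 0, 0, 0, 0, 0]
    - [0.27, -0.1, 0, 0, 0, 0, 0]
    - [0.36, -0.14, 0, 0, 0, 0, 0]
    - [0.45, -0.17, 0, 0, 0, 0, 0]
    - [0.54, -0.21, 0, 0, 0, 0, 0]
    - [0.63, -0.24, 0, 0, 0, 0, 0]
    - [0.72, -0.28, 0, 0, 0, 0, 0]
    - [0.81, -0.31, 0, 0, 0, 0, 0]
    - [0.87, -0.34, 0, 0, 0, 0, 0]

```text
time_s: 18.4
tcp_pos: [0.6015, -0.2367, 0.1897]
tool_rot: [[-0.933, 0.359, -0.001], [0.359, 0.933, 0.001], [0.001, 0.0, -1.0]]
wrist_force: [-1.5, 0.8, -1.0]
grip_width: -0.0001
gripper_force: 0.6
```

Request:
carry_out:
  rows:
    - [-0.05, 0.02, 0, 0, 0, 0, 30]
    - [-0.1, 0.04, 0, 0, 0, 0, 60]
    - [-0.2, 0.08, 0.1, 0, 0, 0, 60]
    - [-0.2, 0.15, 0.2, 0, 0, 0, 60]
    - [-0.2, 0.25, 0.3, 0, 0, 0, 60]
    - [-0.2, 0.35, 0.4, 0, 0, 0, 60]
    - [-0.15, 0.5, 0.4, 0, 0, 0, 60]
    - [-0.1, 0.65, 0.4, 0, 0, 0, 60]
    - [-0.05, 0.8, 0.4, 0, 0, 0, 60]
    - [0, 1, 0.4, 0, 0, 0, 60]

```text
time_s: 19.4
tcp_pos: [0.6013, -0.1553, 0.2215]
tool_rot: [[-0.933, 0.359, -0.001], [0.359, 0.933, 0.001], [0.001, 0.0, -1.0]]
wrist_force: [0.0, 0.8, 0.5]
grip_width: 0.0602
gripper_force: 0.0
```

Request:
carry_out:
  rows:
    - [0, 0.1, 0, 0, 0, 0, 60]
    - [0, 0.2, 0, 0, 0, 0, 60]
    - [0, 0.3, 0, 0, 0, 0, 60]
    - [0, 0.4, 0, 0, 0, 0, 60]
    - [0, 0.5, 0, 0, 0, 0, 60]
    - [0, 0.6, 0, 0, 0, 0, 60]
    - [0, 0.7, 0, 0, 0, 0, 60]
    - [0, 0.8, 0, 0, 0, 0, 60]
    - [0, 0.9, 0, 0, 0, 0, 60]
    - [0, 1, 0, 0, 0, 0, 60]

```text
time_s: 20.4
tcp_pos: [0.601, -0.0759, 0.2223]
tool_rot: [[-0.933, 0.359, 0.0], [0.359, 0.933, 0.0], [-0.0, 0.0, -1.0]]
wrist_force: [-0.2, 1.0, -0.6]
grip_width: 0.0596
gripper_force: 0.0
```

```bash
python3 - <<'E'
from plant import r
import cv2
from h import *
s=r.snapshot("scene")[:,:,::-1]; t=r.snapshot("top")[:,:,::-1]
o=np.hstack([cv2.resize(s[150:280,165:265],None,fx=4,fy=4),cv2.resize(t[150:280,320:420],None,fx=4,fy=4)])
cv2.imwrite("pics/l3.png",o); print(r.state()["tcp_pos"]); cv2.imwrite("pics/s3.png",s); cv2.imwrite("pics/t3.png",t)
E
```

```text
[ 0.6010721  -0.07542541  0.22240858]
```

View pics/l3.png

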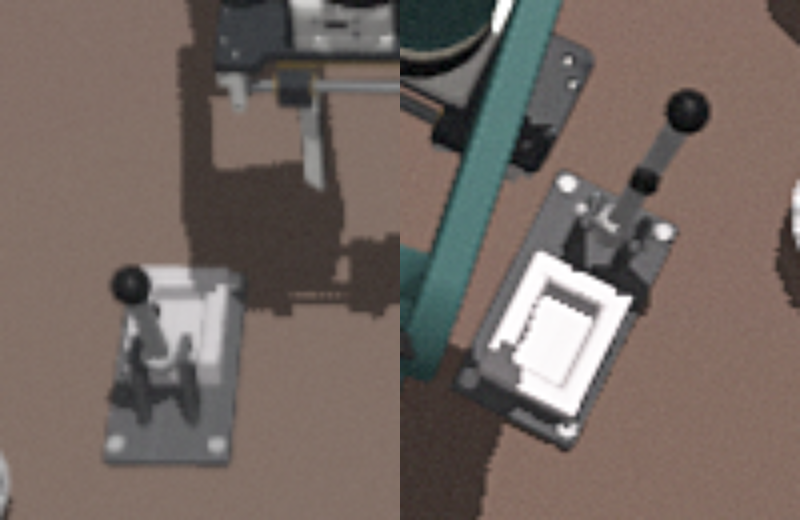

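Lever at about 1.88 rad (knob (130,285) in scene, (688,110) in top) and the pocket is open. Off to the oblong die.

Request:
carry_out:
  rows:
    - [0, 0.1, 0, 0, 0, 0, 70]
    - [0, 0.2, 0, 0, 0, 0, 70]
    - [0, 0.3, 0, 0, 0, 0, 70]
    - [0, 0.4, 0, 0, 0, 0, 70]
    - [0, 0.5, 0, 0, 0, 0, 70]
    - [0, 0.6, 0, 0, 0, 0, 70]
    - [0, 0.7, 0, 0, 0, 0, 70]
    - [0, 0.8, 0, 0, 0, 0, 70]
    - [0, 0.9, 0, 0, 0, 0, 70]
    - [0, 1, 0, 0, 0, 0, 70]

```text
time_s: 21.5
tcp_pos: [0.601, 0.0041, 0.2223]
tool_rot: [[-0.933, 0.359, 0.0], [0.359, 0.933, 0.0], [0.0, 0.0, -1.0]]
wrist_force: [1.0, 0.6, 0.1]
grip_width: 0.0698
gripper_force: 0.0
```

Request:
carry_out:
  rows:
    - [0, 0.15, 0, 0, 0, 0, 70]
    - [0, 0.3, 0, 0, 0, 0, 70]
    - [0, 0.45, 0, 0, 0, 0, 70]
    - [0, 0.6, 0, 0, 0, 0, 70]
    - [0, 0.75, 0, 0, 0, 0, 70]
    - [0, 0.9, 0, 0, 0, 0, 70]
    - [0, 1, 0, 0, 0, 0, 70]
    - [0, 1, 0, 0, 0, 0, 70]
    - [0, 1, 0, 0, 0, 0, 70]
    - [0, 1, 0, 0, 0, 0, 70]

```text
time_s: 22.5
tcp_pos: [0.6011, 0.083, 0.2223]
tool_rot: [[-0.933, 0.36, 0.0], [0.36, 0.933, -0.0], [-0.0, -0.0, -1.0]]
wrist_force: [0.1, -0.6, -0.5]
grip_width: 0.0702
gripper_force: 0.0
```

Request:
carry_out:
  rows:
    - [0, 0.15, 0, 0, 0, 0, 70]
    - [0, 0.3, 0, 0, 0, 0, 70]
    - [0.02, 0.37, 0, 0, 0, 0, 70]
    - [0.02, 0.37, 0, 0, 0, 0, 70]
    - [0.02, 0.37, 0, 0, 0, 0, 70]
    - [0.02, 0.37, -0.1, 0, 0, 0, 70]
    - [0.02, 0.37, -0.2, 0, 0, 0, 70]
    - [0.02, 0.37, -0.3, 0, 0, 0, 70]
    - [0.02, 0.37, -0.4, 0, 0, 0, 70]
    - [0.02, 0.37, -0.4, 0, 0, 0, 70]

```text
time_s: 23.5
tcp_pos: [0.6016, 0.1128, 0.188]
tool_rot: [[-0.933, 0.36, -0.004], [0.36, 0.933, -0.0], [0.003, -0.002, -1.0]]
wrist_force: [0.2, 0.1, -0.8]
grip_width: 0.07
gripper_force: 0.0
```

```bash
python3 - <<'E'
from plant import r
import cv2
from h import *
c=r.camera_info("wrist"); im=r.snapshot("wrist")[:,:,::-1]; cv2.imwrite("pics/w4.png",im)
s=r.state(); print(s["tcp_pos"],proj(c,[.6025,.1135,.05]),proj(c,s["tcp_pos"]))
a=np.radians(71.6)
g=np.array([.6025,.1135,.044]);y=np.array([np.cos(a),np.sin(a),0]);x=np.array([y[1],-y[0],0])
for p,q in((1,1),(1,-1),(-1,1),(-1,-1)):print(proj(c,g+p*.027*x+q*.017*y))
E
```

```text
[0.60205943 0.11284631 0.18897858] [284.45868482 199.57664527] [284.05697762 262.24338854]
[304.63765054 226.35723004]
[266.93478305 228.00263595]
[302.71267075 166.66332322]
[263.38204053 168.47281788]
```

View pics/w4.png

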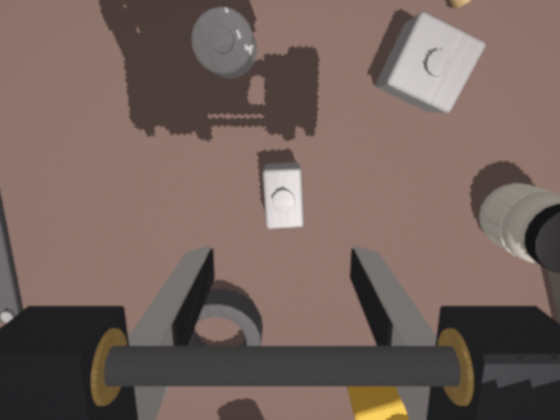

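Oblong die: stud at (284,200), exactly as predicted, with the face turned about 2.5° from the tool. I'll turn to match, go down and grip.

Request:
carry_out:
  rows:
    - [0, 0, -0.1, 0, 0, 0.004, 70]
    - [0, 0, -0.2, 0, 0, 0.008, 70]
    - [0, 0, -0.3, 0, 0, 0.012, 70]
    - [0, 0, -0.4, 0, 0, 0.014, 70]
    - [0, 0, -0.5, 0, 0, 0.014, 70]
    - [0, 0, -0.6, 0, 0, 0.014, 70]
    - [0, 0, -0.7, 0, 0, 0.014, 70]
    - [0, 0, -0.8, 0, 0, 0.014, 70]
    - [0, 0, -0.9, 0, 0, 0.014, 70]
    - [0, 0, -1, 0, 0, 0.014, 70]

```text
time_s: 24.55
tcp_pos: [0.6026, 0.113, 0.1096]
tool_rot: [[-0.948, 0.318, 0.0], [0.318, 0.948, 0.0], [0.0, 0.0, -1.0]]
wrist_force: [-0.3, -0.3, -0.4]
grip_width: 0.0704
gripper_force: 0.0
```

Request:
carry_out:
  rows:
    - [0, 0, -0.12, 0, 0, 0, 70]
    - [0, 0, -0.24, 0, 0, 0, 70]
    - [0, 0, -0.36, 0, 0, 0, 70]
    - [0, 0, -0.48, 0, 0, 0, 70]
    - [0, 0, -0.6, 0, 0, 0, 70]
    - [0, 0, -0.72, 0, 0, 0, 70]
    - [0, 0, -0.84, 0, 0, 0, 70]
    - [0, 0, -0.94, 0, 0, 0, 70]
    - [0, 0, -1, 0, 0, 0, 70]
    - [0, 0, -1, 0, 0, 0, 70]

```text
time_s: 25.55
tcp_pos: [0.602, 0.113, 0.0292]
tool_rot: [[-0.948, 0.318, -0.002], [0.318, 0.948, -0.0], [0.002, -0.001, -1.0]]
wrist_force: [-0.5, 0.5, 0.1]
grip_width: 0.07
gripper_force: 0.0
```

Request:
carry_out:
  rows:
    - [0, 0, -0.05, 0, 0, 0, 60]
    - [0, 0, -0.05, 0, 0, 0, 45]
    - [0, 0, -0.05, 0, 0, 0, 35]
    - [0, 0, -0.05, 0, 0, 0, 25]
    - [0, 0, -0.05, 0, 0, 0, 0]
    - [0, 0, -0.05, 0, 0, 0, 0]
    - [0, 0, -0.05, 0, 0, 0, 0]
    - [0, 0, -0.05, 0, 0, 0, 0]
    - [0, 0, -0.05, 0, 0, 0, 0]
    - [0, 0, -0.05, 0, 0, 0, 0]

```text
time_s: 26.55
tcp_pos: [0.6029, 0.1131, 0.0266]
tool_rot: [[-0.948, 0.318, 0.001], [0.318, 0.948, 0.0], [-0.001, 0.001, -1.0]]
wrist_force: [0.7, 0.4, 1.2]
grip_width: 0.0338
gripper_force: 30.0
```

Request:
carry_out:
  rows:
    - [0, 0, 0.06, 0, 0, 0, 0]
    - [0, 0, 0.16, 0, 0, 0, 0]
    - [0, 0, 0.28, 0, 0, 0, 0]
    - [0, 0, 0.4, 0, 0, 0, 0]
    - [0, 0, 0.52, 0, 0, 0, 0]
    - [0, 0, 0.64, 0, 0, 0, 0]
    - [0, 0, 0.76, 0, 0, 0, 0]
    - [0, 0, 0.86, 0, 0, 0, 0]
    - [0, 0, 0.94, 0, 0, 0, 0]
    - [0, 0, 1, 0, 0, 0, 0]

```text
time_s: 27.55
tcp_pos: [0.6028, 0.113, 0.1071]
tool_rot: [[-0.948, 0.318, 0.001], [0.318, 0.948, 0.0], [-0.001, 0.0, -1.0]]
wrist_force: [0.4, -0.5, -6.1]
grip_width: 0.0339
gripper_force: 30.0
```

Request:
carry_out:
  rows:
    - [-0.02, -0.06, 0.03, 0, 0, 0, 0]
    - [-0.04, -0.16, 0.06, 0, 0, -0.001, 0]
    - [-0.07, -0.27, 0.1, 0, 0, -0.003, 0]
    - [-0.1, -0.38, 0.15, 0, 0, -0.005, 0]
    - [-0.13, -0.5, 0.2, 0, 0, -0.007, 0]
    - [-0.16, -0.6, 0.25, 0, 0, -0.009, 0]
    - [-0.19, -0.7, 0.3, 0, 0, -0.011, 0]
    - [-0.22, -0.8, 0.3, 0, 0, -0.013, 0]
    - [-0.24, -0.9, 0.3, 0, 0, -0.014, 0]
    - [-0.27, -1, 0.3, 0, 0, -0.014, 0]

```text
time_s: 28.55
tcp_pos: [0.5808, 0.0324, 0.1301]
tool_rot: [[-0.933, 0.359, -0.0], [0.359, 0.933, 0.0], [0.0, -0.0, -1.0]]
wrist_force: [-0.6, -0.0, -6.6]
grip_width: 0.0337
gripper_force: 30.0
```

Request:
carry_out:
  rows:
    - [-0.03, -0.1, 0, 0, 0, 0, 0]
    - [-0.05, -0.2, 0, 0, 0, 0, 0]
    - [-0.08, -0.3, 0, 0, 0, 0, 0]
    - [-0.11, -0.4, 0, 0, 0, 0, 0]
    - [-0.13, -0.5, 0, 0, 0, 0, 0]
    - [-0.16, -0.6, 0, 0, 0, 0, 0]
    - [-0.19, -0.7, 0, 0, 0, 0, 0]
    - [-0.22, -0.8, 0, 0, 0, 0, 0]
    - [-0.24, -0.9, 0, 0, 0, 0, 0]
    - [-0.27, -1, 0, 0, 0, 0, 0]

```text
time_s: 29.55
tcp_pos: [0.5593, -0.0477, 0.1303]
tool_rot: [[-0.933, 0.359, 0.0], [0.359, 0.933, 0.0], [-0.0, 0.0, -1.0]]
wrist_force: [-0.1, -0.9, -5.4]
grip_width: 0.0337
gripper_force: 30.0
```

Request:
carry_out:
  rows:
    - [-0.03, -0.1, 0, 0, 0, 0, 0]
    - [-0.05, -0.2, 0, 0, 0, 0, 0]
    - [-0.08, -0.3, 0, 0, 0, 0, 0]
    - [-0.11, -0.4, 0, 0, 0, 0, 0]
    - [-0.13, -0.5, 0, 0, 0, 0, 0]
    - [-0.16, -0.6, 0, 0, 0, 0, 0]
    - [-0.19, -0.7, 0, 0, 0, 0, 0]
    - [-0.22, -0.8, 0, 0, 0, 0, 0]
    - [-0.25, -0.9, 0, 0, 0, 0, 0]
    - [-0.28, -1, 0, 0, 0, 0, 0]

```text
time_s: 30.55
tcp_pos: [0.5368, -0.1277, 0.1303]
tool_rot: [[-0.933, 0.359, 0.0], [0.359, 0.933, 0.0], [-0.0, 0.0, -1.0]]
wrist_force: [0.2, 0.6, -6.8]
grip_width: 0.034
gripper_force: 30.0
```

Request:
carry_out:
  rows:
    - [-0.03, -0.1, 0, 0, 0, 0, 0]
    - [-0.05, -0.2, 0, 0, 0, 0, 0]
    - [-0.08, -0.3, 0, 0, 0, 0, 0]
    - [-0.11, -0.4, 0, 0, 0, 0, 0]
    - [-0.13, -0.5, 0, 0, 0, 0, 0]
    - [-0.16, -0.6, 0, 0, 0, 0, 0]
    - [-0.19, -0.7, 0, 0, 0, 0, 0]
    - [-0.22, -0.8, 0, 0, 0, 0, 0]
    - [-0.25, -0.9, 0, 0, 0, 0, 0]
    - [-0.27, -0.97, 0, 0, 0, 0, 0]

```text
time_s: 31.55
tcp_pos: [0.5152, -0.2054, 0.1303]
tool_rot: [[-0.933, 0.36, -0.0], [0.36, 0.933, -0.0], [-0.0, -0.0, -1.0]]
wrist_force: [0.1, -0.4, -5.5]
grip_width: 0.0337
gripper_force: 30.0
```

```bash
python3 - <<'E'
from plant import r
import cv2
from h import *
c=r.camera_info("wrist"); im=r.snapshot("wrist")[:,:,::-1]; cv2.imwrite("pics/w5f.png",im)
cv2.imwrite("pics/w5.png",cv2.resize(im[130:350,180:390],(756,600*792//792)) if 0 else cv2.resize(im[150:350,180:390],None,fx=3,fy=3))
s=r.state(); print(s["tcp_pos"],s["tool_rot"].round(4).tolist(),s["wrist_force"])
k=lambda X:((proj(c,X)-[180,150])*3).round(1)
o=np.array([.516,-.2043,0]);u=np.array([.933,-.36,0]);n=np.array([.36,.933,0])
for a in(-.044,-.029,.029,.044):
    for b in(-.034,-.019,.019,.034): print("blk",a,b,k(o+a*u+b*n+[0,0,.036]))
R=s["tool_rot"]
for p,q in((1,1),(1,-1),(-1,1),(-1,-1)): print("die",k(s["tcp_pos"]+R@[p*.027,q*.017,-.019]),k(s["tcp_pos"]+R@[p*.027,q*.017,.025]))
print("stud",k(s["tcp_pos"]+R@[0,0,-.025]))
E
```

```text
[ 0.51496577 -0.20620692  0.13027797] [[-0.9328, 0.3604, -0.0003], [0.3604, 0.9328, -0.001], [-0.0001, -0.0011, -1.0]] [ 0.61456839 -0.55736397 -5.31588375]
blk -0.044 -0.034 [174.4  11.1]
blk -0.044 -0.019 [236.6  11.1]
blk -0.044 0.019 [394.2  11.2]
blk -0.044 0.034 [456.4  11.2]
blk -0.029 -0.034 [176.3  72.7]
blk -0.029 -0.019 [237.6  72.7]
blk -0.029 0.019 [392.9  72.8]
blk -0.029 0.034 [454.2  72.8]
blk 0.029 -0.034 [183.  295.2]
blk 0.029 -0.019 [241.1 295.2]
blk 0.029 0.019 [388.2 295.3]
blk 0.029 0.034 [446.3 295.4]
blk 0.044 -0.034 [184.6 348.9]
blk 0.044 -0.019 [241.9 349. ]
blk 0.044 0.019 [387.1 349.1]
blk 0.044 0.034 [444.4 349.2]
die [421.2 213.8] [397.7 145.2]
die [191.5 213.7] [214.7 145. ]
die [411.8 535.6] [391.7 410.2]
die [200.2 535.4] [220.2 410.1]
stud [306.2 398.6]
```

View pics/w5.png

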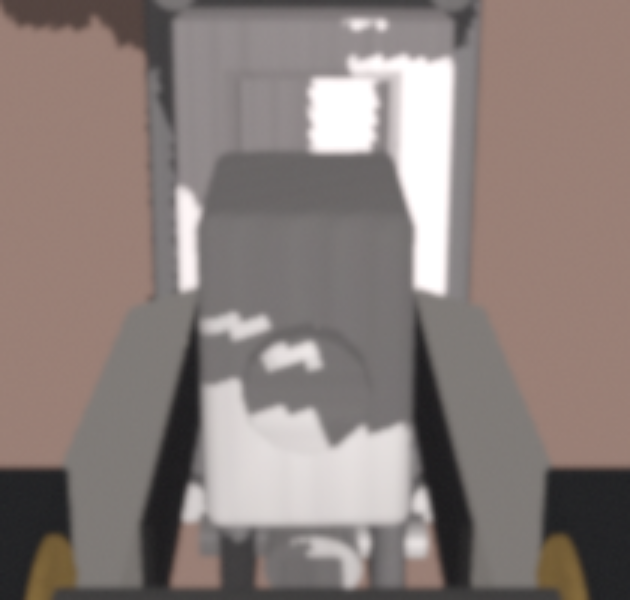

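The wrist crop shows the die over the pocket. Block edges are at columns 172/456 (predicted 174/456) and the pocket's front edge at row 76 (predicted 73). The stud centre is at (307,388) against a predicted (306,399). I'll correct about 2 mm along the nest's x and 1 mm along its y, inside what the chamfer can take up, then lower.

Request:
carry_out:
  rows:
    - [0.027, 0.004, -0.06, 0, 0, 0, 0]
    - [0.027, 0.004, -0.16, 0, 0, 0, 0]
    - [0.027, 0.004, -0.28, 0, 0, 0, 0]
    - [0.027, 0.004, -0.4, 0, 0, 0, 0]
    - [0.027, 0.004, -0.5, 0, 0, 0, 0]
    - [0.027, 0.004, -0.6, 0, 0, 0, 0]
    - [0.027, 0.004, -0.68, 0, 0, 0, 0]
    - [0.027, 0.004, -0.74, 0, 0, 0, 0]
    - [0.027, 0.004, -0.79, 0, 0, 0, 0]
    - [0.027, 0.004, -0.82, 0, 0, 0, 0]

```text
time_s: 32.6
tcp_pos: [0.5176, -0.2043, 0.0645]
tool_rot: [[-0.933, 0.359, 0.0], [0.359, 0.933, 0.0], [-0.0, 0.0, -1.0]]
wrist_force: [0.7, -1.2, -5.3]
grip_width: 0.0336
gripper_force: 30.0
```

Request:
carry_out:
  rows:
    - [0, 0, -0.02, 0, 0, 0, 0]
    - [0, 0, -0.04, 0, 0, 0, 0]
    - [0, 0, -0.06, 0, 0, 0, 0]
    - [0, 0, -0.08, 0, 0, 0, 0]
    - [0, 0, -0.1, 0, 0, 0, 0]
    - [0, 0, -0.12, 0, 0, 0, 0]
    - [0, 0, -0.14, 0, 0, 0, 0]
    - [0, 0, -0.16, 0, 0, 0, 0]
    - [0, 0, -0.18, 0, 0, 0, 0]
    - [0, 0, -0.2, 0, 0, 0, 0]

```text
time_s: 33.6
tcp_pos: [0.5176, -0.2043, 0.0486]
tool_rot: [[-0.933, 0.359, -0.0], [0.359, 0.933, 0.0], [0.0, 0.0, -1.0]]
wrist_force: [-0.1, 0.6, -5.6]
grip_width: 0.0337
gripper_force: 30.0
```

It's inside the pocket with no contact force. Now the last 6 mm.

Request:
carry_out:
  rows:
    - [0, 0, -0.01, 0, 0, 0, 0]
    - [0, 0, -0.02, 0, 0, 0, 0]
    - [0, 0, -0.03, 0, 0, 0, 0]
    - [0, 0, -0.04, 0, 0, 0, 0]
    - [0, 0, -0.05, 0, 0, 0, 0]
    - [0, 0, -0.06, 0, 0, 0, 0]
    - [0, 0, -0.065, 0, 0, 0, 0]
    - [0, 0, -0.07, 0, 0, 0, 0]
    - [0, 0, -0.075, 0, 0, 0, 0]
    - [0, 0, -0.075, 0, 0, 0, 0]

```text
time_s: 34.6
tcp_pos: [0.5176, -0.2043, 0.0427]
tool_rot: [[-0.933, 0.359, 0.0], [0.359, 0.933, 0.0], [-0.0, 0.0, -1.0]]
wrist_force: [0.3, 0.1, -5.8]
grip_width: 0.034
gripper_force: 30.0
```

Request:
carry_out:
  rows:
    - [0, 0, -0.005, 0, 0, 0, 0]
    - [0, 0, -0.005, 0, 0, 0, 0]
    - [0, 0, -0.01, 0, 0, 0, 0]
    - [0, 0, -0.01, 0, 0, 0, 0]
    - [0, 0, -0.015, 0, 0, 0, 0]
    - [0, 0, -0.015, 0, 0, 0, 0]
    - [0, 0, -0.02, 0, 0, 0, 0]
    - [0, 0, -0.02, 0, 0, 0, 0]
    - [0, 0, -0.02, 0, 0, 0, 0]
    - [0, 0, -0.02, 0, 0, 0, 0]

```text
time_s: 35.6
tcp_pos: [0.5177, -0.2043, 0.0426]
tool_rot: [[-0.933, 0.359, 0.001], [0.359, 0.933, -0.0], [-0.001, -0.0, -1.0]]
wrist_force: [-4.1, 1.8, 5.2]
grip_width: 0.0341
gripper_force: 30.0
```

Contact at TCP z 0.0426, which is 16.0 mm above the grip height on the table, so the die is home. Release and rise.

Request:
carry_out:
  rows:
    - [0, 0, 0.01, 0, 0, 0, 40]
    - [0, 0, 0.01, 0, 0, 0, 50]
    - [0, 0, 0.01, 0, 0, 0, 60]
    - [0, 0, 0.01, 0, 0, 0, 60]
    - [0, 0, 0.1, 0, 0, 0, 60]
    - [0, 0, 0.25, 0, 0, 0, 60]
    - [0, 0, 0.45, 0, 0, 0, 60]
    - [0, 0, 0.65, 0, 0, 0, 60]
    - [0, 0, 0.85, 0, 0, 0, 60]
    - [0, 0, 1, 0, 0, 0, 60]

```text
time_s: 36.6
tcp_pos: [0.5184, -0.2047, 0.1236]
tool_rot: [[-0.933, 0.359, 0.003], [0.359, 0.933, -0.001], [-0.003, -0.0, -1.0]]
wrist_force: [-0.4, 0.3, 0.4]
grip_width: 0.0601
gripper_force: 0.0
```

Request:
carry_out:
  rows:
    - [0, 0, 0.15, 0, 0, 0, 40]
    - [0, 0, 0.3, 0, 0, 0, 20]
    - [0, 0, 0.45, 0, 0, 0, 0]
    - [0, 0, 0.6, 0, 0, 0, 0]
    - [0, 0, 0.75, 0, 0, 0, 0]
    - [0, 0, 0.9, 0, 0, 0, 0]
    - [0, 0, 1, 0, 0, 0, 0]
    - [0, 0, 1, 0, 0, 0, 0]
    - [0, 0, 1, 0, 0, 0, 0]
    - [0, 0, 1, 0, 0, 0, 0]

```text
time_s: 37.6
tcp_pos: [0.5172, -0.2041, 0.2003]
tool_rot: [[-0.933, 0.359, -0.001], [0.359, 0.933, 0.001], [0.002, 0.0, -1.0]]
wrist_force: [-0.4, 0.1, 0.6]
grip_width: 0.0006
gripper_force: 0.0
```

Request:
carry_out:
  rows:
    - [0, 0, 0.15, 0, 0, 0, 0]
    - [0, 0, 0.3, 0, 0, 0, 0]
    - [0, 0, 0.45, 0, 0, 0, 0]
    - [0, 0, 0.56, 0, 0, 0, 0]
    - [0.1, -0.04, 0.56, 0, 0, 0, 0]
    - [0.25, -0.1, 0.56, 0, 0, 0, 0]
    - [0.4, -0.15, 0.56, 0, 0, 0, 0]
    - [0.55, -0.21, 0.56, 0, 0, 0, 0]
    - [0.7, -0.27, 0.56, 0, 0, 0, 0]
    - [0.85, -0.33, 0.56, 0, 0, 0, 0]

```text
time_s: 38.6
tcp_pos: [0.5865, -0.231, 0.2452]
tool_rot: [[-0.933, 0.359, -0.001], [0.359, 0.933, 0.0], [0.001, 0.0, -1.0]]
wrist_force: [0.4, -1.6, -0.1]
grip_width: 0.0002
gripper_force: 0.0
```

```bash
python3 - <<'E'
from plant import r
from h import *
s=r.state();print(s["tcp_pos"],s["wrist_force"])
S=r.camera_info("scene"); im=r.snapshot("scene")[:,:,::-1].copy()
# knob
m=(im.max(2)<50).astype(np.uint8);m[:,:180]=0;m[:,225:]=0;m[:190]=0;m[260:]=0
k,l,st,ce=cv2.connectedComponentsWithStats(m)
print([(ce[j].round(1).tolist(),int(st[j,4])) for j in range(1,k) if st[j,4]>8])
for a in(1.8,1.9,1.95):print(a,proj(S,np.array([.516,-.204,.078])+(.07-.14*np.cos(a))*np.array([.933,-.36,0])+[0,0,.14*np.sin(a)]))
E
python3 - <<'E'
import numpy as np
# TCP path in (u,z), closed fingertip behind / over the bar
th=np.r_[1.9,np.arange(1.8,-.01,-.06)]; P=np.c_[.07-.11*np.cos(th)+.013*np.sin(th),.078+.11*np.sin(th)+.005*np.cos(th)]
for k in range(0,31,10):
    b=P[k]; print(b.round(3),[[round(float(v),2) for v in((p[0]-b[0])/.08*.933,-(p[0]-b[0])/.08*.36,(p[1]-b[1])/.08)]+[0,0,0,0] for p in P[k+1:k+11]])
E
```

```text
[ 0.58645504 -0.23097914  0.245155  ] [ 0.37551776 -1.63488953 -0.11165388]
[([196.9, 221.1], 67)]
1.8 [197.99891477 217.16242239]
1.9 [197.60116278 222.24965059]
1.95 [197.43161037 224.88258058]
[0.118 0.18 ] [[-0.12, 0.05, 0.04, 0, 0, 0, 0], [-0.19, 0.07, 0.06, 0, 0, 0, 0], [-0.27, 0.1, 0.08, 0, 0, 0, 0], [-0.34, 0.13, 0.09, 0, 0, 0, 0], [-0.42, 0.16, 0.09, 0, 0, 0, 0], [-0.5, 0.19, 0.1, 0, 0, 0, 0], [-0.58, 0.22, 0.09, 0, 0, 0, 0], [-0.65, 0.25, 0.08, 0, 0, 0, 0], [-0.73, 0.28, 0.07, 0, 0, 0, 0], [-0.81, 0.31, 0.05, 0, 0, 0, 0]]
[0.049 0.184] [[-0.08, 0.03, -0.02, 0, 0, 0, 0], [-0.15, 0.06, -0.05, 0, 0, 0, 0], [-0.22, 0.09, -0.09, 0, 0, 0, 0], [-0.29, 0.11, -0.12, 0, 0, 0, 0], [-0.36, 0.14, -0.17, 0, 0, 0, 0], [-0.43, 0.17, -0.21, 0, 0, 0, 0], [-0.5, 0.19, -0.26, 0, 0, 0, 0], [-0.56, 0.22, -0.32, 0, 0, 0, 0], [-0.62, 0.24, -0.37, 0, 0, 0, 0], [-0.67, 0.26, -0.44, 0, 0, 0, 0]]
[-0.009  0.149] [[-0.05, 0.02, -0.06, 0, 0, 0, 0], [-0.1, 0.04, -0.13, 0, 0, 0, 0], [-0.15, 0.06, -0.2, 0, 0, 0, 0], [-0.19, 0.07, -0.27, 0, 0, 0, 0], [-0.23, 0.09, -0.35, 0, 0, 0, 0], [-0.26, 0.1, -0.43, 0, 0, 0, 0], [-0.29, 0.11, -0.5, 0, 0, 0, 0], [-0.31, 0.12, -0.58, 0, 0, 0, 0], [-0.33, 0.13, -0.67, 0, 0, 0, 0], [-0.35, 0.14, -0.75, 0, 0, 0, 0]]
[-0.039  0.09 ] [[-0.01, 0.0, -0.08, 0, 0, 0, 0]]
```

Lever still at about 1.88 rad (knob (197,221)). Next: over the knob, down behind it, and sweep it shut.

Request:
carry_out:
  rows:
    - [0.12, -0.05, 0, 0, 0, 0, 0]
    - [0.25, -0.1, 0, 0, 0, 0, 0]
    - [0.37, -0.14, 0, 0, 0, 0, 0]
    - [0.5, -0.19, 0, 0, 0, 0, 0]
    - [0.62, -0.24, 0, 0, 0, 0, 0]
    - [0.74, -0.29, 0, 0, 0, 0, 0]
    - [0.86, -0.33, 0, 0, 0, 0, 0]
    - [0.96, -0.37, 0, 0, 0, 0, 0]
    - [0.96, -0.37, 0, 0, 0, 0, 0]
    - [0.96, -0.37, 0, 0, 0, 0, 0]

```text
time_s: 39.65
tcp_pos: [0.6622, -0.2602, 0.2452]
tool_rot: [[-0.933, 0.359, -0.001], [0.359, 0.933, 0.001], [0.001, 0.0, -1.0]]
wrist_force: [-0.4, -0.8, 0.4]
grip_width: 0.0005
gripper_force: 0.0
```

Request:
carry_out:
  rows:
    - [0, 0, -0.15, 0, 0, 0, 0]
    - [0, 0, -0.35, 0, 0, 0, 0]
    - [0, 0, -0.55, 0, 0, 0, 0]
    - [0, 0, -0.75, 0, 0, 0, 0]
    - [0, 0, -0.82, 0, 0, 0, 0]
    - [-0.1, 0.04, -0.82, 0, 0, 0, 0]
    - [-0.2, 0.08, -0.82, 0, 0, 0, 0]
    - [-0.3, 0.12, -0.82, 0, 0, 0, 0]
    - [-0.39, 0.15, -0.82, 0, 0, 0, 0]
    - [-0.47, 0.18, -0.82, 0, 0, 0, 0]

```text
time_s: 40.65
tcp_pos: [0.6247, -0.2459, 0.1821]
tool_rot: [[-0.933, 0.359, 0.003], [0.359, 0.933, -0.001], [-0.003, -0.0, -1.0]]
wrist_force: [1.8, -1.5, 1.3]
grip_width: 0.0003
gripper_force: 0.8
```

Request:
carry_out:
  rows:
    - [-0.08, 0.03, 0.03, 0, 0, 0, 0]
    - [-0.17, 0.06, 0.06, 0, 0, 0, 0]
    - [-0.27, 0.1, 0.08, 0, 0, 0, 0]
    - [-0.34, 0.13, 0.09, 0, 0, 0, 0]
    - [-0.42, 0.16, 0.09, 0, 0, 0, 0]
    - [-0.5, 0.19, 0.1, 0, 0, 0, 0]
    - [-0.58, 0.22, 0.09, 0, 0, 0, 0]
    - [-0.65, 0.25, 0.08, 0, 0, 0, 0]
    - [-0.73, 0.28, 0.07, 0, 0, 0, 0]
    - [-0.81, 0.31, 0.05, 0, 0, 0, 0]

```text
time_s: 41.65
tcp_pos: [0.5596, -0.2209, 0.1842]
tool_rot: [[-0.933, 0.359, 0.0], [0.359, 0.933, -0.0], [-0.0, 0.0, -1.0]]
wrist_force: [1.6, -0.3, -0.4]
grip_width: 0.0003
gripper_force: 0.6
```

Pushing with about 2 N, as expected. Sweeping on down.

Request:
carry_out:
  rows:
    - [-0.08, 0.03, -0.02, 0, 0, 0, 0]
    - [-0.15, 0.06, -0.05, 0, 0, 0, 0]
    - [-0.22, 0.09, -0.09, 0, 0, 0, 0]
    - [-0.29, 0.11, -0.12, 0, 0, 0, 0]
    - [-0.36, 0.14, -0.17, 0, 0, 0, 0]
    - [-0.43, 0.17, -0.21, 0, 0, 0, 0]
    - [-0.5, 0.19, -0.26, 0, 0, 0, 0]
    - [-0.56, 0.22, -0.32, 0, 0, 0, 0]
    - [-0.62, 0.24, -0.37, 0, 0, 0, 0]
    - [-0.67, 0.26, -0.44, 0, 0, 0, 0]

```text
time_s: 42.65
tcp_pos: [0.5059, -0.2001, 0.1489]
tool_rot: [[-0.933, 0.359, -0.0], [0.359, 0.933, 0.0], [0.0, 0.0, -1.0]]
wrist_force: [0.8, 0.9, 1.2]
grip_width: 0.0005
gripper_force: 0.4
```

Request:
carry_out:
  rows:
    - [-0.05, 0.02, -0.06, 0, 0, 0, 0]
    - [-0.1, 0.04, -0.13, 0, 0, 0, 0]
    - [-0.15, 0.06, -0.2, 0, 0, 0, 0]
    - [-0.19, 0.07, -0.27, 0, 0, 0, 0]
    - [-0.23, 0.09, -0.35, 0, 0, 0, 0]
    - [-0.26, 0.1, -0.43, 0, 0, 0, 0]
    - [-0.29, 0.11, -0.5, 0, 0, 0, 0]
    - [-0.31, 0.12, -0.58, 0, 0, 0, 0]
    - [-0.33, 0.13, -0.67, 0, 0, 0, 0]
    - [-0.35, 0.14, -0.73, 0, 0, 0, 0]

```text
time_s: 43.65
tcp_pos: [0.478, -0.1889, 0.0898]
tool_rot: [[-0.933, 0.359, -0.001], [0.359, 0.933, 0.0], [0.001, 0.0, -1.0]]
wrist_force: [0.4, 0.3, 0.6]
grip_width: 0.0003
gripper_force: 0.2
```

Request:
carry_out:
  rows:
    - [0, 0, -0.02, 0, 0, 0, 0]
    - [0, 0, -0.04, 0, 0, 0, 0]
    - [0, 0, -0.055, 0, 0, 0, 0]
    - [0, 0, -0.07, 0, 0, 0, 0]
    - [0, 0, -0.08, 0, 0, 0, 0]
    - [0, 0, -0.09, 0, 0, 0, 0]
    - [0, 0, -0.095, 0, 0, 0, 0]
    - [0, 0, -0.1, 0, 0, 0, 0]
    - [0, 0, -0.1, 0, 0, 0, 0]
    - [0, 0, -0.1, 0, 0, 0, 0]

```text
time_s: 44.65
tcp_pos: [0.4785, -0.1891, 0.0832]
tool_rot: [[-0.933, 0.359, 0.0], [0.359, 0.933, -0.0], [-0.0, 0.0, -1.0]]
wrist_force: [-2.3, 1.3, 4.7]
grip_width: 0.0004
gripper_force: 2.2
```

```bash
python3 - <<'E'
from plant import r
from h import *
s=r.state();print(s["tcp_pos"],s["wrist_force"])
S=r.camera_info("scene"); im=r.snapshot("scene")[:,:,::-1].copy()
m=(im.max(2)<50).astype(np.uint8);m[:,185:225]*=2;m=(m==2).astype(np.uint8);m[:170]=0;m[270:]=0
k,l,st,ce=cv2.connectedComponentsWithStats(m)
print([(ce[j].round(1).tolist(),st[j,:5].tolist()) for j in range(1,k) if st[j,4]>8])
for a in(0,.06,.2):print(a,proj(S,np.array([.516,-.204,.078])+(.07-.14*np.cos(a))*np.array([.933,-.36,0])+[0,0,.14*np.sin(a)]))
E
```

```text
[ 0.47848552 -0.18910674  0.08324434] [-2.34611735  1.34862987  4.67698774]
[([214.8, 171.6], [209, 170, 16, 8, 46]), ([201.8, 180.4], [185, 175, 40, 7, 50]), ([198.8, 190.0], [196, 188, 7, 4, 21]), ([208.0, 189.8], [205, 188, 7, 4, 23])]
0 [209.79789477 201.27486237]
0.06 [209.50106382 199.46710497]
0.2 [208.74040254 195.72804642]
```

At 83.2 mm with force building, it's against the stop. A little firmer press, then lift clear and check.

Request:
carry_out:
  rows:
    - [0, 0, -0.01, 0, 0, 0, 0]
    - [0, 0, -0.02, 0, 0, 0, 0]
    - [0, 0, -0.03, 0, 0, 0, 0]
    - [0, 0, -0.03, 0, 0, 0, 0]
    - [0, 0, -0.03, 0, 0, 0, 0]
    - [0, 0, -0.03, 0, 0, 0, 0]
    - [0, 0, -0.03, 0, 0, 0, 0]
    - [0, 0, -0.03, 0, 0, 0, 0]
    - [0, 0, -0.03, 0, 0, 0, 0]
    - [0, 0, -0.03, 0, 0, 0, 0]

```text
time_s: 45.7
tcp_pos: [0.4785, -0.1891, 0.083]
tool_rot: [[-0.933, 0.359, 0.001], [0.359, 0.933, -0.001], [-0.001, -0.0, -1.0]]
wrist_force: [-5.3, 2.9, 13.8]
grip_width: 0.0006
gripper_force: 6.8
```

Request:
carry_out:
  rows:
    - [0, 0, 0.1, 0, 0, 0, 0]
    - [0, 0, 0.25, 0, 0, 0, 0]
    - [0, 0, 0.4, 0, 0, 0, 0]
    - [0, 0, 0.55, 0, 0, 0, 0]
    - [0, 0, 0.7, 0, 0, 0, 0]
    - [0, 0, 0.85, 0, 0, 0, 0]
    - [-0.05, 0.1, 1, 0, 0, 0, 0]
    - [-0.15, 0.25, 1, 0, 0, 0, 0]
    - [-0.25, 0.4, 1, 0, 0, 0, 0]
    - [-0.35, 0.5, 1, 0, 0, 0, 0]

```text
time_s: 46.7
tcp_pos: [0.4491, -0.1474, 0.1596]
tool_rot: [[-0.934, 0.358, -0.001], [0.358, 0.934, 0.001], [0.002, 0.0, -1.0]]
wrist_force: [0.0, -0.5, 0.5]
grip_width: 0.0004
gripper_force: 0.0
```

Request:
carry_out:
  rows:
    - [0, 0.12, 0, 0, 0, 0, 0]
    - [0, 0.25, 0, 0, 0, 0, 0]
    - [0, 0.37, 0, 0, 0, 0, 0]
    - [0, 0.5, 0, 0, 0, 0, 0]
    - [0, 0.62, 0, 0, 0, 0, 0]
    - [0, 0.75, 0, 0, 0, 0, 0]
    - [0, 0.87, 0, 0, 0, 0, 0]
    - [0, 1, 0, 0, 0, 0, 0]
    - [0, 1, 0, 0, 0, 0, 0]
    - [0, 1, 0, 0, 0, 0, 0]

```text
time_s: 47.7
tcp_pos: [0.4504, -0.0689, 0.1603]
tool_rot: [[-0.933, 0.359, 0.0], [0.359, 0.933, -0.0], [-0.0, -0.0, -1.0]]
wrist_force: [0.4, -0.3, -0.2]
grip_width: 0.0004
gripper_force: 0.0
```

```bash
python3 - <<'E'
from plant import r
from h import *
S=r.camera_info("scene"); im=r.snapshot("scene")[:,:,::-1].copy()
m=(im.max(2)<50).astype(np.uint8);m[:,:195]=0;m[:,225:]=0;m[:185]=0;m[270:]=0
k,l,st,ce=cv2.connectedComponentsWithStats(m)
print([(ce[j].round(1).tolist(),st[j,:5].tolist()) for j in range(1,k) if st[j,4]>8])
T=r.camera_info("top"); im=r.snapshot("top")[:,:,::-1].copy()
m=(im.max(2)<50).astype(np.uint8);m[:,:330]=0;m[:,385:]=0;m[:225]=0;m[275:]=0
k,l,st,ce=cv2.connectedComponentsWithStats(m)
print([(ce[j].round(1).tolist(),st[j,:5].tolist()) for j in range(1,k) if st[j,4]>8])
for a in(0,.06,.2):
    X=np.array([.516,-.204,.078])+(.07-.14*np.cos(a))*np.array([.933,-.36,0])+[0,0,.14*np.sin(a)];print(a,proj(S,X),proj(T,X))
E
```

```text
[([209.8, 200.5], [206, 197, 8, 8, 37])]
[([333.6, 242.2], [330, 229, 10, 25, 36]), ([352.4, 255.4], [348, 251, 12, 9, 49]), ([340.5, 266.1], [336, 261, 10, 10, 52])]
0 [209.79789477 201.27486237] [348.76491385 255.02368881]
0.06 [209.50106382 199.46710497] [349.24928264 254.56008314]
0.2 [208.74040254 195.72804642] [350.74513526 252.75492911]
```

The lever stopped hard at 83.0 mm, its shut height (0.06 rad would leave the bar 6–7 mm higher there). The knob image agrees, so I'm handing in.

```bash
python3 -c "
from plant import r
print(r.hand_in())"
```

```text
the job is handed in; nothing more can be done
None
```

The oblong die is home in the pocket with the lever shut over it, by my measurements, and the job is handed in at about 48 s; the hand-in gave no verdict.

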